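Move the spice carrier over the end stop to the next rail

ROBOT

A 7-joint arm with a two-finger parallel gripper is mounted at the origin on the work surface. World frame = base frame: x ahead of the robot, y to its left, z up, the work surface at z = 0. Lengths are in m, angles in rad, forces in N, time in s.
With the tool pointing down it reaches from about 0.425 to 0.875 m from the base axis. Payload 4.7 kg.
Tool frame: the origin (TCP) lies midway between the tips of the shut fingers; the grasp point (between the pads) lies manip.grip_depth behind it (manip.grip_depth is the distance from the TCP to the grasp point, in m); x points along the fingers, y is the direction in which the jaws open and shut, and the axes are right-handed (so a half turn about x gives the same grasp; the last joint's range is limited). The gripper opens to 85 mm and grips with 20 to 120 N. Pads are 22 mm wide; open, the fingers measure 114 mm over their backs; the gripper's body (76 mm by 85 mm) begins 54 mm behind the grasp point. The pads swing forward as they close: fully open they stand 13 mm farther back than shut.
Start: joints at [1.253, 0.321, -0.07, 1.45, 0.023, 1.371, -0.057], TCP at [0.212, -0.615, 0.231] pointing down, gripper open.
Joint ranges: [-2.86, 2.86], [-0.3, 2.09], [-1.38, 1.24], [0.06, 2.45], [-1.56, 4.7], [0.09, 2.05], [-2.69, 2.69]. Speed limits (rad/s): [2.57, 2.57, 3.14, 3.14, 3.14, 3.14, 3.14].

INTERFACE

Orientations are given as a 3x3 rotation matrix whose columns are the frame's x, y, z axes.
In Python, from plant import manip gives the robot as it stands.
- The arm moves only by the shell command python3 -m pendant 'ROWS' [OPENING] [FORCE]. ROWS is a JSON object of lists of equal length, an entry for each row: "travel": the shift along the tool's x, y, z in units of 40 mm (1.0 is 40 mm), a list of three; "twist": the turn, a rotation vector about the tool's x, y, z in units of 10 degrees (1.0 is 10 degrees), a list of three. In form: {"travel": [[x, y, z], ...], "twist": [[ax, ay, az], ...]}. A call has 1 to 10 rows; each row is the pose to reach, as a shift and turn from the pose measured when the call began, along the tool's axes at that moment; what a row does not reach only later rows make up. A row lasts 1/8 s, in which the tool goes at most 62.5 mm and 10.7 degrees, less where a joint would pass 70% of its speed; a pose out of reach is approached as far as the arm can. A call with a gripper value outside its range is refused whole. OPENING is the finger opening in mm, from 0 to 85.4, set as the call begins (- or left out, the last holds). The fingers move at their own pace and stop on an object; FORCE is the grip in N (left out, the last holds). Time passes only in rows, so rows that repeat a pose let the fingers close. It gives the time, the measured TCP pose, the force and the opening at its end, in the units of the state.
- manip.read_state(): the state, without advancing time (a new reading comes with each control period).
- manip.snapshot(name): name is "scene" or "top" or "wrist"; returns the picture (480x640x3 uint8, red, green, blue); there is no depth.
- manip.camera_params(name): a dict with "K" (3x3 intrinsics, pixels), "rvec" (rotation vector, rad) and "tvec" (3), from world to camera coordinates, as OpenCV has them. Camera axes: x right, y down, z forward; pixel columns grow to the right and rows downward; lengths in m; the calibration is good to about 2 mm. The wrist camera is an equidistant fisheye: a pixel r from the principal point sees the ray r / f radians off the axis. A picture is of the moment at which its call begins: read the wrist's pose just before it. camera_params takes no time and is no camera call; for the wrist camera it gives the pose at the moment of the call.
- manip.sign_off(): hands the job in, once; it reports no verdict.
The state is a dict: "clock": time; "qpos": joint angles; "joint_vel": joint speeds; "tau": joint torques, N m; "eef_pos": TCP position; "ee_rot": TCP orientation; "ft_force": force on the tool from outside, world axes, zero at the start; "wrist_torque": the same for the moment, N m; "finger_gap": finger opening in m.
Only numpy, scipy, OpenCV 4.12 (cv2) and the standard library are available. Lean on these libraries where they do the work, as an engineer would, in place of code of your own. Each camera call takes 0.05 s, during which the arm holds its last target. There are 200 camera calls.

TASK

Slide the red-gripped spice carrier along its rail until it meets the end stop, where the keeper strips leave it free, lift it over the stop and set it gently on the next rail. Then slide it along that rail until it presses firmly but lightly against the carrier hanging there, leave the two touching, and let go. Keep it upright, do not force any part, and leave the other carriers where they hang.

Things in the scene. Friction and masses are not known exactly. Their poses are not given: they have to be found in the camera images.
- carrier: The carrier to move (red grip, copper lids, about 0.26 kg). A steel saddle plate 18.5 (x) x 40 (y, along the rail) x 6 mm lies on the bar; under it two cheeks 16 mm deep, 12.5 mm apart, straddle the bar, their lower lips flared to about 21 mm. Origin: centre of the plate's underside, so on the bar's top line; z up, y along the bar.
- carrier_grip (a point): Point in the red grip block, 44 mm above the carrier's origin. The block is 16 mm across the rail (x) and 24 mm along it (y), its top 60 mm above the origin.
- carrier_tins (a point): Point between the carrier's two white tins, 36 mm below its origin. The tins (34 mm in diameter, tops 10 mm and bottoms 62 mm below the origin) hang one on each side of the bar, centred 30 mm off it in x.
- rail_a: First rail stand: wooden foot 110 mm wide, 12 mm thick, and a round steel bar (diameter 9 mm) along the stand's y, its top 150 mm up. Origin: on the counter straight under the bar; +y points along the bar towards the second rail; the bar spans y = -185 to 128 mm.
- bar_a (a point): Point on the first bar's top line, above that stand's origin. A rigid brass guard is clamped to the bar: an end stop 9 mm wide and 8 mm thick, rising 16 mm above the bar's top, and two keeper strips. The stop's near face lies anywhere from y = 57 to 113 mm; this is not measured: find it by sliding the carrier along +y until it is felt.
- bar_a_keepers (a point): Point between the keeper strips (80 mm before the bar's middle, at the height of its top). They run along the bar 35 to 45 mm to either side, from 4 mm below to 2 mm above its top, over the tins: under them a carrier rises only 6 mm. They end 41 mm before the stop's face, so it lifts out only within about 4 mm of touching the stop.
- rail_b: Second rail stand, same make, bar top 165 mm up (15 mm higher). Origin: on the counter straight under the bar's middle; +y points along the bar away from the first rail; the bar spans y = -100 to 100 mm. A near stop (y = -100 to -93 mm) rises 12 mm above the bar, a far stop (face at 85.5 mm) 16 mm. No keepers: a carrier can be lowered straight on.
- neighbour: Carrier with a dark wooden grip, same shape as the red one, hanging on the second rail against its far stop (centre about y = 65 mm on that stand). With the plates touching, the two carriers' origins are 40 mm apart.
- spare: Carrier with a black grip, same shape, hanging on the first rail behind the red one (towards -y); to be left alone.

How it is judged:
By the outcome, as a careful person would: the job done as asked, in the order asked, and still so for the second after the job is handed in, with the robot touching nothing.
It also fails if it takes over 64 s, if anything falls off the work surface, if the arm or the gripper's body presses on something with over 40 N, if the wrist force passes 120 N, or if a joint passes its speed limit or range.

## Working session

There is one attempt and no reset: what is moved stays moved. The work goes in short steps, Python scripts to look and compute and a shell command to move; the robot and the scene stay as the last step left them, time stands still between calls to the robot, and variables do not carry over. Pictures are saved under pics/ and viewed, about 8 in all and at most 12, crops included, and the job is handed in when it is done.

```bash
mkdir -p pics; ls; python3 - <<'E'
from plant import manip
import cv2,numpy as np
for n in ("scene","top"):
    cv2.imwrite(f"pics/{n}0.png",manip.snapshot(n)[:,:,::-1])
    p=manip.camera_params(n);R=cv2.Rodrigues(np.array(p["rvec"]))[0];print(n,p["K"],-R.T@np.array(p["tvec"]).ravel())
s=manip.read_state();print(s,manip.grip_depth)
E
```

```text
pics
scene [[578.84169792   0.         312.3241138 ]
 [  0.         578.84169792 235.36289154]
 [  0.           0.           1.        ]] [1.01366694 0.55078479 0.7260234 ]
top [[440.70230557   0.         312.82872576]
 [  0.         440.70230557 242.62180418]
 [  0.           0.           1.        ]] [0.52263108 0.01027071 0.81667654]
{'clock': 0.1, 'qpos': array([ 1.25309958,  0.32176216, -0.07011693,  1.45153866,  0.02265656,
        1.3708039 , -0.05694914]), 'joint_vel': array([-0.00192999, -0.00227838,  0.00036232, -0.00301156, -0.00024126,
       -0.00033555, -0.00082967]), 'tau': array([-2.47225844e-04, -4.94878399e+01, -3.84122031e-01, -3.15209270e+01,
        1.30112196e-02,  7.48710096e-03,  2.79597589e-05]), 'eef_pos': array([ 0.21153261, -0.61411384,  0.23033172]), 'ee_rot': array([[-6.90458394e-04,  3.25760844e-01, -9.45451953e-01],
       [ 1.58073789e-03, -9.45450642e-01, -3.25761547e-01],
       [-9.99998512e-01, -1.71943652e-03,  1.37851824e-04]]), 'ft_force': array([0.69295336, 0.1459179 , 0.04043674]), 'wrist_torque': array([-0.04731923,  0.01071009,  0.0134    ]), 'finger_gap': 0.08553628309006106} 0.0187
```

View pics/scene0.png

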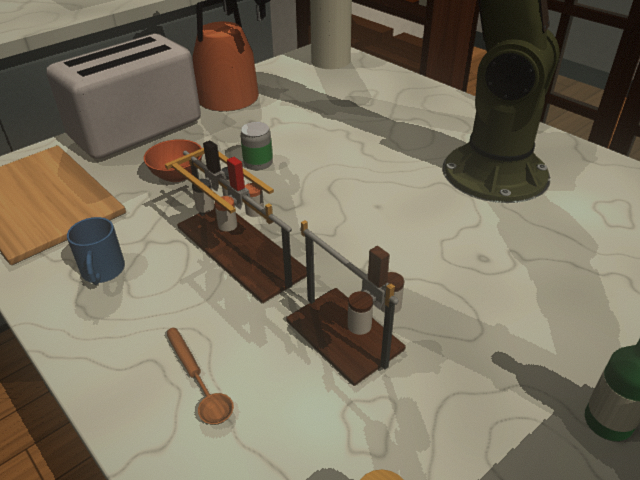

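View pics/top0.png

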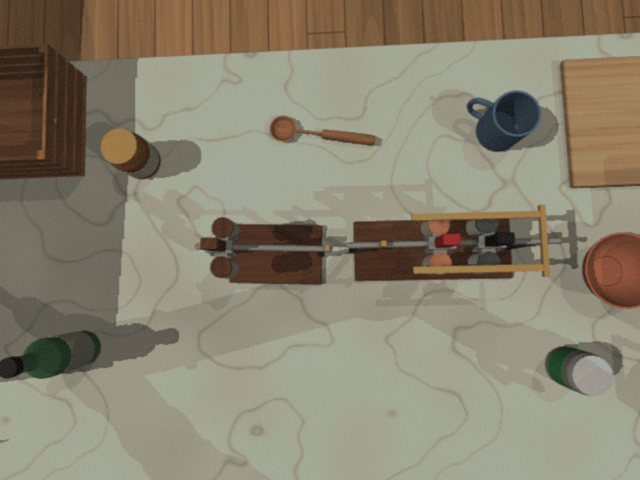

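The scene view shows the red carrier at (236,173) with the black one behind it. The rails run toward the wooden-grip carrier at (378,265). In the top view the red grip is at (448,240), the stop on A at (383,243), B's near stop at (327,248), and the neighbour's grip at (210,243). World +y is to the left.

```bash
cat > h.py <<'E'
from plant import manip
import cv2,numpy as np
def ray(n,uv,p=None):
    p=p or manip.camera_params(n);R=cv2.Rodrigues(np.array(p["rvec"]))[0];t=np.array(p["tvec"]).ravel();K=np.array(p["K"])
    if n=="wrist":
        d=np.array([(uv[0]-K[0,2])/K[0,0],(uv[1]-K[1,2])/K[1,1]]);th=np.hypot(*d);v=np.r_[d/max(th,1e-9)*np.sin(th),np.cos(th)]
    else: v=np.linalg.inv(K)@[uv[0],uv[1],1]
    return -R.T@t,R.T@v
def onz(n,uv,z,p=None):
    o,v=ray(n,uv,p);return o+v*(z-o[2])/v[2]
def tri(a,b):
    (o1,v1),(o2,v2)=a,b;s=np.linalg.lstsq(np.c_[v1,-v2],o2-o1,rcond=None)[0];return o1+s[0]*v1,o2+s[1]*v2
E
python3 - <<'E'
from h import *
for n in("top","scene"):
    im=cv2.imread(f"pics/{n}0.png");h=cv2.cvtColor(im,cv2.COLOR_BGR2HSV)
    m=cv2.inRange(h,(0,200,90),(5,255,255))|cv2.inRange(h,(174,200,90),(180,255,255))
    b=cv2.inRange(h,(15,130,120),(25,255,255))
    for nm,mm in(("red",m),("brass",b)):
        k,l,st,c=cv2.connectedComponentsWithStats(mm)
        for i in range(1,k):
            if st[i,4]>12: print(n,nm,st[i],c[i].round(1))
im=cv2.imread("pics/top0.png")[200:290,190:590]
cv2.imwrite("pics/c1.png",cv2.resize(im,None,fx=2,fy=2,interpolation=cv2.INTER_CUBIC)) 
a=cv2.resize(im[:,:200],None,fx=4,fy=3,interpolation=cv2.INTER_CUBIC);b=cv2.resize(im[:,200:],None,fx=4,fy=3,interpolation=cv2.INTER_CUBIC)
cv2.imwrite("pics/c1.png",np.vstack([a,b]))
E
```

```text
top brass [101 129  35  35 950] [118.6 145.7]
top brass [ 412  206  137   70 1836] [489.  243.5]
top brass [381 241   5   5  23] [383.  243.1]
top brass [326 245   3   6  16] [326.9 247.8]
scene red [228 157  13   8  43] [233.8 160.6]
scene brass [   0  146  124  114 8228] [ 45.9 200.6]
scene brass [165 148  70  63 469] [198.8 179.3]
scene brass [219 152   9   9  40] [222.5 156.3]
scene brass [243 169  30  23 148] [256.8 180.3]
scene brass [265 204   7   3  14] [268.1 204.9]
scene brass [301 221   6   3  14] [303.8 222. ]
scene brass [387 284   8   5  25] [390.4 285.9]
scene brass [361 470  42  10 302] [381.3 475.4]
```

View pics/c1.png

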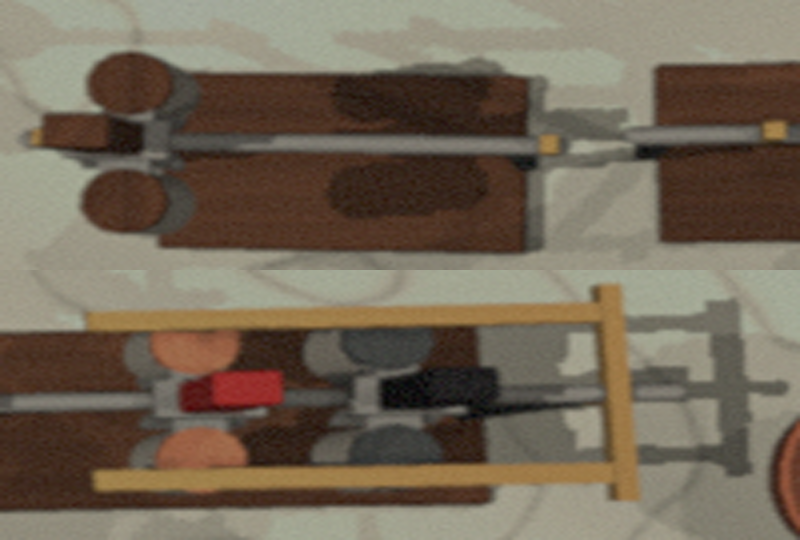

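```bash
python3 - <<'E'
from h import *
P=lambda nm,u,v,z:print(nm,(onz("top",(u,v),z)*1000).round(1))
P("B1",235,247.7,.163);P("B2",325,248.7,.163)
P("A1",352.5,245,.148);P("A2",390,244.3,.148);P("A3",425,243.3,.148);P("A4",552.5,241.3,.148)
P("stopB",327.2,248,.177);P("stopA",383.2,243.3,.166);P("red",452,239,.21);P("redleft",443.5,240,.21);P("redright",461,238.5,.21);P("nb",209,243.7,.225);P("blk",507,238.3,.21)
P("k1",412,217.5,.152);P("k2",413.7,270,.152)
P("fA1",354,221.8,.012);P("fA2",354.3,280.3,.012);P("fA3",512,278.5,.012);P("fB1",321.5,225.5,.012);P("fB2",321,283.5,.012);P("fB3",230,282,.012)
s=manip.read_state();R=s["ee_rot"];print(s["eef_pos"],np.degrees(np.arctan2(R[1,1],R[0,1])))
E
```

```text
B1 [576.9 153.5 163. ]
B2 [571.   18.7 163. ]
A1 [576.4 -23.  148. ]
A2 [575.6 -79.6 148. ]
A3 [ 575.4 -132.1  148. ]
A4 [ 572.3 -320.2  148. ]
stopB [570.9  15.2 177. ]
stopA [576.  -67.3 166. ]
red [ 575.2 -155.7  210. ]
redleft [ 574.2 -144.1  210. ]
redright [ 575.5 -167.8  210. ]
nb [578.3 175.6 225. ]
blk [ 573.7 -229.5  210. ]
k1 [ 614.8 -113.8  152. ]
k2 [ 535.7 -112.5  152. ]
fA1 [629.9 -34.1  12. ]
fA2 [523.  -30.7  12. ]
fA3 [ 518.1 -311.7   12. ]
fB1 [625.2  25.7  12. ]
fB2 [519.   29.9  12. ]
fB3 [526.6 196.7  12. ]
[ 0.21153261 -0.61411384  0.23033172] -70.98829395942356
```

```bash
cat >> h.py <<'E'
from scipy.spatial.transform import Rotation as Ro
def goal(yaw):  # tool y along world angle yaw (deg), tool x down
    c,s=np.cos(np.radians(yaw)),np.sin(np.radians(yaw));x=np.array([0,0,-1.]);y=np.array([c,s,0]);return np.c_[x,y,np.cross(x,y)]
def to(pos,yaw=None,R=None):
    s=manip.read_state();R0=np.array(s["ee_rot"]);R=goal(yaw) if R is None else R
    print("t",round(s["clock"],2),"pos",(s["eef_pos"]*1000).round(1),"F",s["ft_force"].round(2),"gap",round(s["finger_gap"]*1000,1))
    print("travel",(R0.T@(np.array(pos)-s["eef_pos"])/.04).round(3),"twist",(Ro.from_matrix(R0.T@R).as_rotvec(degrees=True)/10).round(3))
E
python3 -c "
from h import *
to([.575,-.156,.29],-.9)"
```

```text
t 0.1 pos [ 211.5 -614.1  230.3] F [0.69 0.15 0.04] gap 85.5
travel [ -1.48   -7.871 -12.322] twist [-7.009e+00 -5.000e-03  9.000e-03]
```

```bash
python3 -m pendant '{"travel":[[-0.4,-0.5,-0.8],[-0.9,-1.4,-2.1],[-1.48,-2.3,-3.5],[-1.48,-3.2,-4.9],[-1.48,-4.0,-6.3],[-1.48,-4.8,-7.7],[-1.48,-5.7,-9.1],[-1.48,-6.6,-10.4],[-1.48,-7.4,-11.6],[-1.48,-7.87,-12.32]],"twist":[[-0.5,0,0],[-1.2,0,0],[-2,0,0],[-2.8,0,0],[-3.6,0,0],[-4.4,0,0],[-5.2,0,0],[-6,0,0],[-6.6,0,0],[-7.01,0,0]]}' 60
python3 - <<'E'
from h import *
to([.575,-.156,.24],-.9)
p=manip.camera_params("wrist");cv2.imwrite("pics/w1.png",manip.snapshot("wrist")[:,:,::-1])
import json;json.dump({k:np.array(v).tolist() for k,v in p.items()},open("w1.json","w"));print(p["K"])
E
```

```text
clock: 1.35
eef_pos: [0.5759, -0.1536, 0.2898]
ee_rot: [[-0.001, 1.0, -0.012], [0.002, -0.012, -1.0], [-1.0, -0.001, -0.002]]
ft_force: [0.6, -0.5, -0.7]
finger_gap: 0.0604
t 1.35 pos [ 575.9 -153.6  289.8] F [ 0.64 -0.47 -0.72] gap 60.4
travel [ 1.244 -0.02   0.063] twist [ 0.023 -0.011  0.005]
[[371.64829954   0.         313.14081816]
 [  0.         371.64829954 234.73551883]
 [  0.           0.           1.        ]]
```

View pics/w1.png

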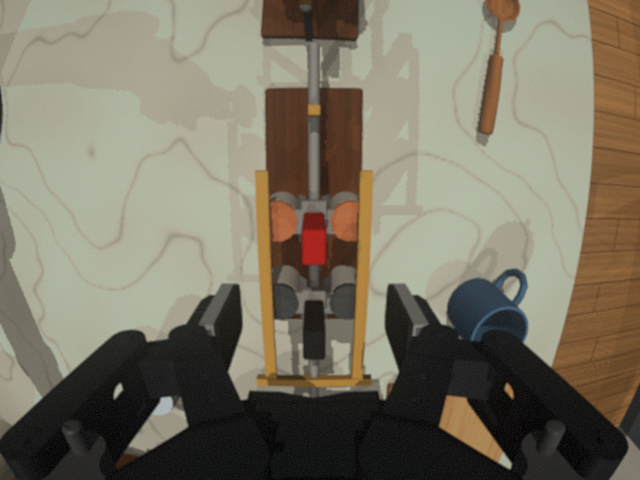

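The wrist view shows the red grip's top face around (314,246). It sits midway between the fingers, the stop on A is at (314,109), and the keepers lie on either side.

```bash
python3 - <<'E'
from h import *
import json
p=json.load(open("w1.json"));im=cv2.imread("pics/w1.png");h=cv2.cvtColor(im,cv2.COLOR_BGR2HSV)
m=cv2.inRange(h,(0,200,90),(8,255,255))|cv2.inRange(h,(172,200,90),(180,255,255))
k,l,st,c=cv2.connectedComponentsWithStats(m)
for i in range(1,k):
    if st[i,4]>50: print(st[i],c[i])
P=lambda nm,u,v,z:print(nm,(onz("wrist",(u,v),z,p)*1000).round(1))
P("redtop",314.5,246,.21);P("redfar",314.5,227.5,.21);P("rednear",314.5,265,.21)
P("barA",313.5,150,.148);P("barA2",313.5,125,.148);P("stopA",314.5,109,.166);P("barB",313,60,.163)
to([.575,-.156,.175],-.9)
E
```

```text
[301 214  26  51 994] [313.66096579 241.74144869]
redtop [ 576.3 -155.   210. ]
redfar [ 576.4 -143.1  210. ]
rednear [ 576.2 -167.7  210. ]
barA [576.5 -98.3 148. ]
barA2 [576.7 -79.1 148. ]
stopA [577.5 -68.1 166. ]
barB [576.9 -31.7 163. ]
t 1.4 pos [ 579.5 -144.8  289.6] F [1.13 5.39 0.74] gap 60.0
travel [ 2.861 -0.119  0.303] twist [ 0.092 -0.047 -0.013]
```

```bash
python3 -m pendant '{"travel":[[0,-0.09,0.28],[0.4,-0.09,0.28],[0.8,-0.09,0.28],[1.2,-0.09,0.28],[1.5,-0.09,0.28],[1.5,-0.09,0.28],[1.5,-0.09,0.28]],"twist":[[0.09,-0.05,0],[0.09,-0.05,0],[0.09,-0.05,0],[0.09,-0.05,0],[0.09,-0.05,0],[0.09,-0.05,0],[0.09,-0.05,0]]}' 60
python3 -c "
from h import *
to([.5762,-.1553,.175],-.9)"
```

```text
clock: 2.28
eef_pos: [0.5764, -0.1555, 0.23]
ee_rot: [[0.003, 1.0, -0.015], [-0.001, -0.015, -1.0], [-1.0, 0.003, 0.001]]
ft_force: [-0.5, -0.2, -0.3]
finger_gap: 0.0601
t 2.27 pos [ 576.4 -155.5  230. ] F [-0.52 -0.22 -0.33] gap 60.1
travel [ 1.374 -0.009 -0.007] twist [ 0.002  0.004 -0.018]
```

```bash
python3 -m pendant '{"travel":[[0.4,0,0],[0.8,0,0],[1.15,0,0],[1.37,0,0],[1.37,0,0],[1.37,0,0]],"twist":[[0,0,0],[0,0,0],[0,0,0],[0,0,0],[0,0,0],[0,0,0]]}' 60
python3 -m pendant '{"travel":[[0,0,0],[0,0,0],[0,0,0],[0,0,0],[0,0,0],[0,0,0],[0,0,0]],"twist":[[0,0,0],[0,0,0],[0,0,0],[0,0,0],[0,0,0],[0,0,0],[0,0,0]]}' 8 35
python3 -c "
from h import *
to([.5762,-.1553,.175],-.9)"
```

```text
clock: 3.02
eef_pos: [0.5769, -0.1556, 0.1756]
ee_rot: [[0.004, 1.0, -0.015], [-0.001, -0.015, -1.0], [-1.0, 0.004, 0.001]]
ft_force: [-0.5, -1.0, 0.1]
finger_gap: 0.0601
clock: 3.9
eef_pos: [0.577, -0.1557, 0.176]
ee_rot: [[0.004, 1.0, -0.015], [-0.001, -0.015, -1.0], [-1.0, 0.004, 0.001]]
ft_force: [-2.4, -0.2, 5.5]
finger_gap: 0.0154
t 3.9 pos [ 577.  -155.7  176. ] F [-2.44 -0.17  5.48] gap 15.4
travel [ 0.026 -0.02  -0.009] twist [ 0.002  0.006 -0.024]
```

```bash
python3 -m pendant '{"travel":[[-0.02,-0.02,-0.05],[-0.03,-0.02,-0.2],[-0.03,-0.02,-0.37],[-0.03,-0.02,-0.54],[-0.03,-0.02,-0.71],[-0.03,-0.02,-0.88],[-0.03,-0.02,-1.05],[-0.03,-0.02,-1.2],[-0.03,-0.02,-1.3],[-0.03,-0.02,-1.35]],"twist":[[0,0,0],[0,0,0],[0,0,0],[0,0,0],[0,0,0],[0,0,0],[0,0,0],[0,0,0],[0,0,0],[0,0,0]]}'
python3 -c "
from h import *
to([.5772,-.0925,.176],-.9)"
```

```text
clock: 5.15
eef_pos: [0.577, -0.1014, 0.1772]
ee_rot: [[0.004, 1.0, -0.015], [-0.001, -0.015, -1.0], [-1.0, 0.004, 0.001]]
ft_force: [1.0, -0.3, -3.0]
finger_gap: 0.0157
t 5.15 pos [ 577.  -101.4  177.2] F [ 1.04 -0.33 -3.05] gap 15.7
travel [ 0.03   0.001 -0.223] twist [ 0.003  0.007 -0.024]
```

```bash
python3 -m pendant '{"travel":[[0.01,0,-0.04],[0.01,0,-0.08],[0.01,0,-0.12],[0.01,0,-0.16],[0.01,0,-0.19],[0.01,0,-0.22],[0.01,0,-0.22]],"twist":[[0,0,0],[0,0,0],[0,0,0],[0,0,0],[0,0,0],[0,0,0],[0,0,0]]}'
python3 -c "
from h import *
to([.5772,-.0885,.176],-.9)"
```

```text
clock: 6.02
eef_pos: [0.5772, -0.0925, 0.1768]
ee_rot: [[0.004, 1.0, -0.015], [-0.001, -0.015, -1.0], [-1.0, 0.004, 0.001]]
ft_force: [0.4, -0.6, -2.8]
finger_gap: 0.0154
t 6.03 pos [577.2 -92.5 176.8] F [ 0.4  -0.63 -2.79] gap 15.4
travel [ 0.021 -0.001 -0.1  ] twist [ 0.004  0.006 -0.025]
```

```bash
python3 -m pendant '{"travel":[[0,0,-0.025],[0,0,-0.05],[0,0,-0.05]],"twist":[[0,0,0],[0,0,0],[0,0,0]]}'
python3 -m pendant '{"travel":[[0,0,-0.025],[0,0,-0.05],[0,0,-0.05]],"twist":[[0,0,0],[0,0,0],[0,0,0]]}'
```

```text
clock: 6.4
eef_pos: [0.5772, -0.0916, 0.1769]
ee_rot: [[0.004, 1.0, -0.016], [-0.003, -0.016, -1.0], [-1.0, 0.004, 0.003]]
ft_force: [0.6, -2.0, -3.4]
finger_gap: 0.0158
clock: 6.78
eef_pos: [0.5771, -0.0915, 0.1769]
ee_rot: [[0.004, 1.0, -0.017], [-0.005, -0.017, -1.0], [-1.0, 0.004, 0.005]]
ft_force: [0.5, -5.8, -3.0]
finger_gap: 0.0155
```

```bash
python3 -c "
from h import *
to([.5772,-.0922,.1769],-.9)"
```

```text
t 6.78 pos [577.1 -91.5 176.9] F [ 0.5  -5.81 -2.98] gap 15.5
travel [-0.     0.002  0.018] twist [-0.008  0.028 -0.025]
```

```bash
python3 -m pendant '{"travel":[[0,0,0.02],[0,0,0.02],[0,0,0.02]],"twist":[[0,0.03,-0.02],[0,0.03,-0.02],[0,0.03,-0.02]]}'
python3 -m pendant '{"travel":[[-0.05,0,0],[-0.12,0,0],[-0.18,0,0],[-0.22,0,0],[-0.22,0,0]],"twist":[[0,0,0],[0,0,0],[0,0,0],[0,0,0],[0,0,0]]}'
python3 -c "
from h import *
to([.5772,-.0922,.260],-.9)"
```

```text
clock: 7.15
eef_pos: [0.5772, -0.0917, 0.1769]
ee_rot: [[0.001, 1.0, -0.016], [0.001, -0.016, -1.0], [-1.0, 0.001, -0.001]]
ft_force: [-0.8, -1.6, -2.6]
finger_gap: 0.0153
clock: 7.78
eef_pos: [0.5773, -0.0917, 0.186]
ee_rot: [[0.001, 1.0, -0.017], [0.001, -0.017, -1.0], [-1.0, 0.001, -0.001]]
ft_force: [0.3, -2.0, -2.3]
finger_gap: 0.0159
t 7.78 pos [577.3 -91.7 186. ] F [ 0.25 -1.95 -2.26] gap 15.9
travel [-1.849  0.     0.012] twist [-0.005 -0.005 -0.007]
```

The carrier rose 9 mm with only its own weight on the wrist, so it is clear of the keepers. Next I lift it fully and travel to rail B.

```bash
python3 -m pendant '{"travel":[[-0.2,0,0],[-0.6,0,0],[-1.0,0,0],[-1.4,0,0],[-1.6,0,0],[-1.6,0,0]],"twist":[[0,0,0],[0,0,0],[0,0,0],[0,0,0],[0,0,0],[0,0,0]]}'
python3 -c "
from h import *
to([.5742,.085,.250],-2.5)"
```

```text
clock: 8.52
eef_pos: [0.5776, -0.0917, 0.2509]
ee_rot: [[0.003, 1.0, -0.017], [0.0, -0.017, -1.0], [-1.0, 0.003, -0.001]]
ft_force: [0.4, 0.2, -3.6]
finger_gap: 0.0153
t 8.53 pos [577.6 -91.7 250.9] F [ 0.37  0.17 -3.65] gap 15.3
travel [ 0.025 -0.159 -4.416] twist [ 0.155 -0.003 -0.015]
```

```bash
python3 -m pendant '{"travel":[[0,-0.01,-0.25],[0,-0.04,-0.8],[0,-0.06,-1.4],[0,-0.08,-2.0],[0,-0.1,-2.6],[0,-0.12,-3.2],[0,-0.14,-3.75],[0,-0.16,-4.15],[0,-0.16,-4.4],[0,-0.16,-4.42]],"twist":[[0,0,0],[0.03,0,0],[0.05,0,0],[0.07,0,0],[0.09,0,0],[0.11,0,0],[0.13,0,0],[0.15,0,0],[0.155,0,0],[0.155,0,0]]}'
python3 -m pendant '{"travel":[[0,0,0],[0,0,0],[0,0,0]],"twist":[[0,0,0],[0,0,0],[0,0,0]]}'
python3 - <<'E'
from h import *
to([.5742,.085,.250],-2.5)
p=manip.camera_params("wrist");cv2.imwrite("pics/w2.png",manip.snapshot("wrist")[:,:,::-1])
import json;json.dump({k:np.array(v).tolist() for k,v in p.items()},open("w2.json","w"))
E
```

```text
clock: 9.78
eef_pos: [0.574, 0.0858, 0.2508]
ee_rot: [[0.002, 0.999, -0.042], [0.001, -0.042, -0.999], [-1.0, 0.002, -0.001]]
ft_force: [0.5, 0.4, -3.9]
finger_gap: 0.0153
clock: 10.15
eef_pos: [0.5741, 0.0851, 0.2508]
ee_rot: [[0.002, 0.999, -0.044], [0.0, -0.044, -0.999], [-1.0, 0.002, -0.0]]
ft_force: [-0.2, -0.7, -2.2]
finger_gap: 0.0157
t 10.15 pos [574.1  85.1 250.8] F [-0.16 -0.71 -2.24] gap 15.7
travel [0.02  0.002 0.003] twist [ 0.001 -0.003 -0.014]
```

View pics/w2.png

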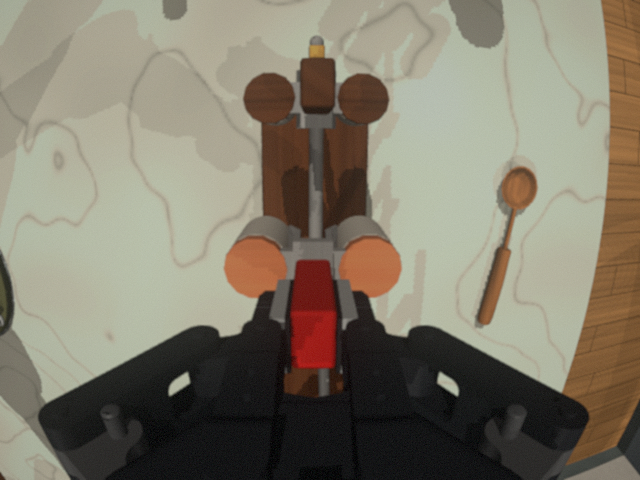

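The red carrier hangs upright in the gripper, with its lids at (256,267) and (370,266). Bar B runs ahead of it at column ~316, and the neighbour's grip is at (318,85).

```bash
python3 - <<'E'
from h import *
import json
p=json.load(open("w2.json"));im=cv2.imread("pics/w2.png");g=cv2.cvtColor(im,cv2.COLOR_BGR2HSV)
for v in(140,160,180,200,220): print(v,g[v,300:332,1].tolist())
h=g;m=cv2.inRange(h,(4,110,120),(13,200,255));m[:220]=0;m[300:]=0;m[:,:220]=0;m[:,410:]=0
k,l,st,c=cv2.connectedComponentsWithStats(m)
for i in range(1,k):
    if st[i,4]>200:
        x,y,w,hh=st[i][:4];print(st[i],c[i],(onz("wrist",c[i],.250-.0268-.010,p)*1000).round(1))
P=lambda nm,u,v,z:print(nm,(onz("wrist",(u,v),z,p)*1000).round(1))
P("nbtop",318,85,.225)
E
```

```text
140 [155, 149, 159, 151, 157, 154, 159, 158, 124, 63, 31, 31, 25, 33, 32, 30, 31, 34, 29, 35, 22, 30, 47, 85, 136, 152, 140, 147, 154, 140, 157, 148]
160 [155, 160, 159, 154, 165, 153, 150, 147, 138, 81, 32, 34, 26, 38, 28, 23, 23, 30, 32, 31, 32, 30, 58, 99, 138, 150, 156, 136, 140, 139, 147, 145]
180 [150, 120, 150, 155, 138, 159, 166, 121, 81, 39, 34, 26, 28, 33, 27, 34, 33, 30, 23, 32, 32, 29, 61, 111, 153, 159, 136, 138, 127, 132, 130, 136]
200 [154, 140, 132, 146, 151, 153, 147, 132, 78, 45, 32, 25, 23, 29, 27, 26, 28, 27, 28, 25, 25, 21, 57, 119, 164, 160, 148, 146, 152, 147, 123, 147]
220 [139, 142, 158, 154, 138, 139, 147, 124, 74, 35, 28, 31, 27, 27, 28, 29, 26, 27, 26, 28, 34, 34, 51, 105, 151, 146, 134, 153, 123, 134, 138, 116]
[ 224  236   63   62 2808] [254.42022792 266.36467236] [543.3  87.1 213.2]
[ 339  236   62   61 2771] [370.43305666 266.0018044 ] [603.6  84.5 213.2]
nbtop [579.9 174.9 225. ]
```

```bash
python3 - <<'E'
from h import *
import json
p=json.load(open("w2.json"))
a=onz("wrist",(316.0,140),.1605,p);b=onz("wrist",(315.5,220),.1605,p);k=(a-b)[0]/(a-b)[1]
print(a,b,np.degrees(np.arctan(k)),"bar x at y=.096:",a[0]+k*(.096-a[1]),"bar x at y=.0858",a[0]+k*(.0858-a[1]))
to([.5742,.096,.230],-2.5)
E
```

```text
[0.57858853 0.14875479 0.1605    ] [0.57609404 0.09776019 0.1605    ] 2.800489292879533 bar x at y=.096: 0.5760079368451356 bar x at y=.0858 0.5755089863049772
t 10.2 pos [574.1  85.3 250.8] F [ 0.31  0.24 -1.91] gap 15.7
travel [ 0.521 -0.009 -0.268] twist [ 0.002 -0.003 -0.014]
```

```bash
python3 -m pendant '{"travel":[[0,0.04,-0.12],[0.2,0.04,-0.12],[0.5,0.04,-0.12],[0.75,0.04,-0.12],[0.9,0.04,-0.12],[0.9,0.04,-0.12]],"twist":[[0.015,0,0],[0.015,0,0],[0.015,0,0],[0.015,0,0],[0.015,0,0],[0.015,0,0]]}'
python3 -m pendant '{"travel":[[0.08,0,0],[0.16,0,0],[0.24,0,0],[0.32,0,0],[0.38,0,0],[0.42,0,0],[0.42,0,0]],"twist":[[0,0,0],[0,0,0],[0,0,0],[0,0,0],[0,0,0],[0,0,0],[0,0,0]]}'
```

```text
clock: 10.95
eef_pos: [0.5756, 0.0899, 0.2141]
ee_rot: [[0.001, 0.999, -0.046], [0.0, -0.046, -0.999], [-1.0, 0.001, -0.0]]
ft_force: [-0.1, 0.4, -3.4]
finger_gap: 0.0155
clock: 11.82
eef_pos: [0.5756, 0.0899, 0.1972]
ee_rot: [[0.001, 0.999, -0.046], [0.0, -0.046, -0.999], [-1.0, 0.001, -0.0]]
ft_force: [-0.4, -0.7, -3.7]
finger_gap: 0.0158
```

```bash
python3 -m pendant '{"travel":[[0.03,0,0],[0.06,0,0],[0.09,0,0],[0.11,0,0],[0.11,0,0]],"twist":[[0,0,0],[0,0,0],[0,0,0],[0,0,0],[0,0,0]]}'
python3 -m pendant '{"travel":[[0.015,0,0],[0.03,0,0],[0.03,0,0]],"twist":[[0,0,0],[0,0,0],[0,0,0]]}'
```

```text
clock: 12.45
eef_pos: [0.5755, 0.0899, 0.1927]
ee_rot: [[0.001, 0.999, -0.046], [0.0, -0.046, -0.999], [-1.0, 0.001, -0.0]]
ft_force: [0.1, -0.0, -4.1]
finger_gap: 0.0155
clock: 12.82
eef_pos: [0.5755, 0.0898, 0.1914]
ee_rot: [[0.001, 0.999, -0.046], [0.0, -0.046, -0.999], [-1.0, 0.001, -0.0]]
ft_force: [-0.3, -0.1, -3.4]
finger_gap: 0.0154
```

```bash
python3 -m pendant '{"travel":[[0.015,0,0],[0.03,0,0],[0.03,0,0]],"twist":[[0,0,0],[0,0,0],[0,0,0]]}'
python3 -m pendant '{"travel":[[0.015,0,0],[0.03,0,0],[0.03,0,0]],"twist":[[0,0,0],[0,0,0],[0,0,0]]}'
```

```text
clock: 13.2
eef_pos: [0.5756, 0.0899, 0.1911]
ee_rot: [[0.001, 0.999, -0.046], [0.0, -0.046, -0.999], [-1.0, 0.001, -0.0]]
ft_force: [-2.2, -0.5, 4.0]
finger_gap: 0.0155
clock: 13.58
eef_pos: [0.5756, 0.0899, 0.191]
ee_rot: [[0.002, 0.999, -0.046], [-0.0, -0.046, -0.999], [-1.0, 0.002, 0.0]]
ft_force: [-3.6, -0.9, 7.9]
finger_gap: 0.0153
```

```bash
python3 -m pendant '{"travel":[[0,-0.01,-0.05],[0,-0.01,-0.15],[0,-0.01,-0.28],[0,-0.01,-0.41],[0,-0.01,-0.54],[0,-0.01,-0.67],[0,-0.01,-0.78],[0,-0.01,-0.86],[0,-0.01,-0.9],[0,-0.01,-0.9]],"twist":[[0,0,0],[0,0,0],[0,0,0],[0,0,0],[0,0,0],[0,0,0],[0,0,0],[0,0,0],[0,0,0],[0,0,0]]}'
python3 -m pendant '{"travel":[[0,0,-0.03],[0,0,-0.06],[0,0,-0.08],[0,0,-0.08]],"twist":[[0,0,0],[0,0,0],[0,0,0],[0,0,0]]}'
```

```text
clock: 14.82
eef_pos: [0.5769, 0.1262, 0.1911]
ee_rot: [[0.002, 0.999, -0.046], [-0.0, -0.046, -0.999], [-1.0, 0.002, -0.0]]
ft_force: [-0.6, -3.2, 2.8]
finger_gap: 0.0158
clock: 15.32
eef_pos: [0.5771, 0.1295, 0.1911]
ee_rot: [[0.002, 0.999, -0.046], [0.0, -0.046, -0.999], [-1.0, 0.002, -0.0]]
ft_force: [-0.5, -2.9, 3.5]
finger_gap: 0.0153
```

```bash
python3 -m pendant '{"travel":[[-0.01,0,-0.02],[-0.01,0,-0.04],[-0.01,0,-0.06],[-0.01,0,-0.06]],"twist":[[0,0,0],[0,0,0],[0,0,0],[0,0,0]]}'
python3 -m pendant '{"travel":[[0,0,-0.02],[0,0,-0.04],[0,0,-0.04]],"twist":[[0,0,0],[0,0,0],[0,0,0]]}'
```

```text
clock: 15.82
eef_pos: [0.5769, 0.1324, 0.1912]
ee_rot: [[0.001, 0.999, -0.045], [0.001, -0.045, -0.999], [-1.0, 0.001, -0.001]]
ft_force: [-0.1, -1.1, -0.3]
finger_gap: 0.0155
clock: 16.2
eef_pos: [0.5769, 0.1342, 0.1911]
ee_rot: [[0.001, 0.999, -0.045], [0.001, -0.045, -0.999], [-1.0, 0.001, -0.001]]
ft_force: [0.6, -0.8, 0.5]
finger_gap: 0.0156
```

```bash
python3 -m pendant '{"travel":[[0,0,-0.02],[0,0,-0.04],[0,0,-0.04]],"twist":[[0,0,0],[0,0,0],[0,0,0]]}'
python3 -m pendant '{"travel":[[0,0,-0.02],[0,0,-0.03],[0,0,-0.03]],"twist":[[0,0,0],[0,0,0],[0,0,0]]}'
```

```text
clock: 16.58
eef_pos: [0.577, 0.136, 0.1911]
ee_rot: [[0.001, 0.999, -0.045], [0.001, -0.045, -0.999], [-1.0, 0.001, -0.001]]
ft_force: [-0.5, -1.0, 0.7]
finger_gap: 0.0154
clock: 16.95
eef_pos: [0.577, 0.1372, 0.1911]
ee_rot: [[0.001, 0.999, -0.045], [0.001, -0.045, -0.999], [-1.0, 0.001, -0.001]]
ft_force: [0.0, -1.0, 1.0]
finger_gap: 0.0156
```

```bash
python3 -m pendant '{"travel":[[0,0,-0.02],[0,0,-0.03],[0,0,-0.03]],"twist":[[0,0,0],[0,0,0],[0,0,0]]}'
python3 -m pendant '{"travel":[[0,0,-0.02],[0,0,-0.03],[0,0,-0.03]],"twist":[[0,0,0],[0,0,0],[0,0,0]]}'
```

```text
clock: 17.32
eef_pos: [0.5771, 0.1378, 0.1911]
ee_rot: [[0.001, 0.999, -0.045], [0.0, -0.045, -0.999], [-1.0, 0.001, -0.0]]
ft_force: [0.2, -3.9, 1.1]
finger_gap: 0.0161
clock: 17.7
eef_pos: [0.5771, 0.1379, 0.1911]
ee_rot: [[0.001, 0.999, -0.046], [-0.001, -0.046, -0.999], [-1.0, 0.001, 0.001]]
ft_force: [-1.1, -5.1, 2.1]
finger_gap: 0.0157
```

```bash
python3 -m pendant '{"travel":[[0,0,-0.025],[0,0,-0.05],[0,0,-0.05],[0,0,-0.05]],"twist":[[0,0,0],[0,0,0],[0,0,0],[0,0,0]]}'
python3 - <<'E'
from h import *
to([.5771,.1379,.250],-2.6)
im=np.hstack([manip.snapshot("scene")[200:330,280:420],manip.snapshot("top")[190:320,180:350]])[:,:,::-1]
cv2.imwrite("pics/t2.png",cv2.resize(im,None,fx=2.5,fy=2.5,interpolation=cv2.INTER_CUBIC))
E
```

```text
clock: 18.2
eef_pos: [0.5771, 0.138, 0.1912]
ee_rot: [[-0.0, 0.999, -0.047], [-0.004, -0.047, -0.999], [-1.0, 0.0, 0.004]]
ft_force: [-2.0, -6.5, 2.7]
finger_gap: 0.0157
t 18.2 pos [577.1 138.  191.2] F [-2.02 -6.52  2.71] gap 15.7
travel [-1.471e+00 -1.000e-03  9.000e-03] twist [-0.011  0.024 -0.   ]
```

View pics/t2.png

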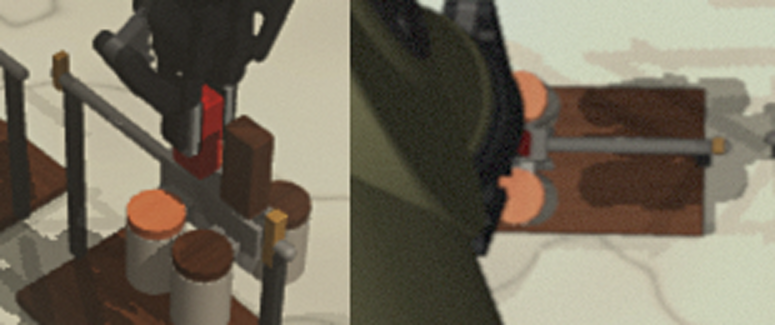

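The two plates meet, with a 6.5 N push and the carrier upright. Now I release.

```bash
python3 -m pendant '{"travel":[[0,0,-0.01],[0,0,-0.01],[0,0,-0.01],[0,0,-0.01],[0,0,-0.01],[0,0,-0.01]],"twist":[[0,0,0],[0,0,0],[0,0,0],[0,0,0],[0,0,0],[0,0,0]]}' 50
python3 -c "
from h import *
to([.5771,.1379,.290],-2.6)"
```

```text
clock: 19.05
eef_pos: [0.5772, 0.1384, 0.1911]
ee_rot: [[-0.0, 0.999, -0.047], [-0.004, -0.047, -0.999], [-1.0, -0.0, 0.004]]
ft_force: [-0.4, 0.6, -0.8]
finger_gap: 0.0502
t 19.05 pos [577.2 138.4 191.1] F [-0.42  0.6  -0.84] gap 50.2
travel [-2.472e+00 -1.000e-03  2.300e-02] twist [-0.011  0.023  0.   ]
```

```bash
python3 -m pendant '{"travel":[[-0.2,0,0],[-0.6,0,0],[-1.1,0,0],[-1.7,0,0],[-2.3,0,0],[-2.8,0,0.6],[-3.0,0,1.6],[-3.0,0,2.8],[-3.0,0,3.6],[-3.0,0,4.0]],"twist":[[0,0,0],[0,0,0],[0,0,0],[0,0,0],[0,0,0],[0,0,0],[0,0,0],[0,0,0],[0,0,0],[0,0,0]]}'
python3 -m pendant '{"travel":[[-0.3,-0.5,1],[-0.3,-1,2],[-0.3,-1.5,3],[-0.3,-2,4],[-0.3,-2,4]],"twist":[[0,0,0],[0,0,0],[0,0,0],[0,0,0],[0,0,0]]}'
python3 - <<'E'
from h import *
a=manip.snapshot("scene")[130:330,160:430];b=manip.snapshot("top")[180:310,180:350]
f=lambda i,w,h:cv2.resize(i,(w,h),interpolation=cv2.INTER_CUBIC)
cv2.imwrite("pics/t3.png",np.hstack([f(a,405,300),f(b,392,300)])[:,:,::-1])
cv2.imwrite("pics/top3.png",manip.snapshot("top")[:,:,::-1])
to([.5,0,.3],0)
E
```

```text
clock: 20.3
eef_pos: [0.5698, -0.023, 0.3132]
ee_rot: [[0.002, 0.999, -0.05], [-0.005, -0.05, -0.999], [-1.0, 0.002, 0.005]]
ft_force: [-0.5, 0.5, 0.1]
finger_gap: 0.0501
clock: 20.92
eef_pos: [0.4806, -0.1818, 0.3266]
ee_rot: [[0.002, 0.998, -0.056], [-0.006, -0.056, -0.998], [-1.0, 0.002, 0.006]]
ft_force: [0.5, 0.2, 0.6]
finger_gap: 0.0497
t 21.07 pos [ 482.8 -176.9  326.4] F [ 0.29 -0.37  0.18] gap 49.7
travel [ 0.644  0.218 -4.441] twist [-0.272  0.024 -0.016]
```

View pics/t3.png

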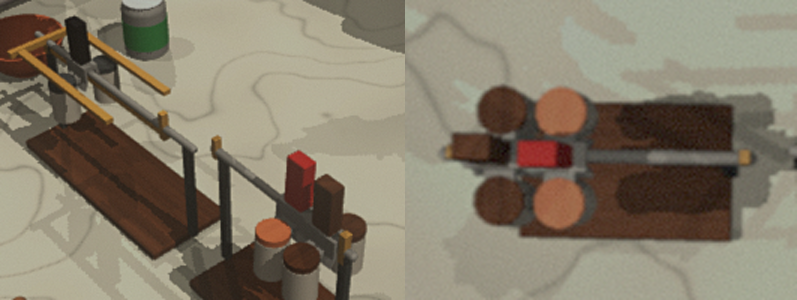

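```bash
python3 - <<'E'
from h import *
a=manip.snapshot("scene")[225:300,340:410]
cv2.imwrite("pics/t4.png",cv2.resize(a[:,:,::-1],None,fx=8,fy=8,interpolation=cv2.INTER_CUBIC))
for n in("top0","top3"):
    h=cv2.cvtColor(cv2.imread(f"pics/{n}.png"),cv2.COLOR_BGR2HSV);m=cv2.inRange(h,(0,200,70),(180,255,255))|0
    m=cv2.inRange(h,(0,180,90),(4,255,255))|cv2.inRange(h,(174,180,90),(180,255,255))
    k,l,st,c=cv2.connectedComponentsWithStats(m);print(n,[(st[i].tolist(),(onz("top",c[i],.225)*1000).round(1)) for i in range(1,k) if st[i,4]>40])
E
```

```text
top0 [([442, 233, 19, 13, 150], array([ 573.8, -150.4,  225. ]))]
top3 [([229, 241, 17, 11, 134], array([573.4, 137. , 225. ]))]
```

View pics/t4.png

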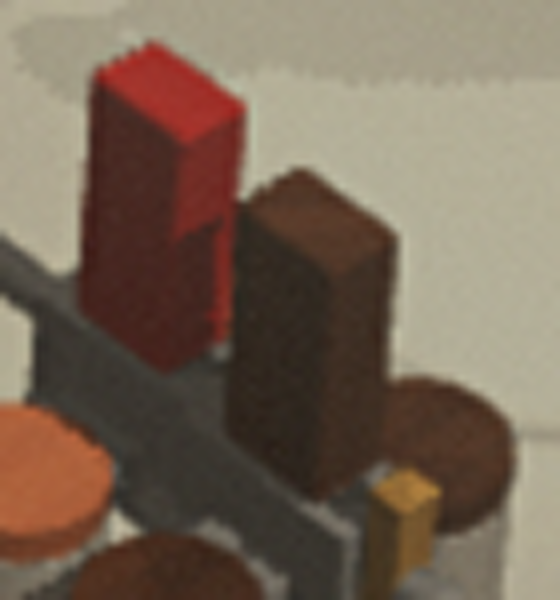

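The two plates form one unbroken dark strip with no gap, and both grips stand upright. The neighbour still sits at its far stop.

```bash
python3 -c "
from plant import manip
print(manip.sign_off())"
```

```text
the job is handed in; nothing more can be done
None
```

The red carrier is on the second rail, touching the wooden-grip carrier and released. I handed the job in at about 21 s of the 64 s allowed.

- **First rail:** I slid the carrier along until I felt the end stop, at about 5.8 N. I backed off slightly and lifted it out past the keepers with only its own weight on the wrist.
- **Second rail:** I lowered it until it seated. The downward force reached about 8 N, more than a bare touch, and I then eased off. I slid it until it met the neighbour, built the push up to 6.5 N, let go and moved the arm clear.

**Last checks:**
- **Contact:** in the final pictures the two plates run together with no visible gap and both grips stand upright. The camera resolves only about 1.3 mm per pixel, so contact rests mainly on the force reading before release. A rough top-view measurement put the two grips about 37 mm apart, against the 40 mm expected when touching. Plates cannot be closer than 40 mm, so I took that as measurement error.
- **Other carriers:** the neighbour reads the same position as at the start, against its far stop. The spare looks undisturbed in the pictures, but I did not measure it again.
- **Robot:** the force reading after the arm moved clear was near zero.

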